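# Sieve the walnuts out from among the mandarins

## Robot

A 7-joint arm with a two-finger parallel gripper is mounted at the origin on a cart in front of the work surface, level with it; the furniture and walls round the work are solid. World frame = base frame: x ahead of the robot, y to its left, z up, the work surface at z = 0. Lengths are in mm, angles in rad, forces in N, time in s.
With the tool pointing down it reaches from about 425 to 1025 mm from the base axis. Payload 9.4 kg.
Tool frame: the origin (TCP) lies on the centre line of the jaws, within the pads' length; the fingertips stand 8 mm ahead of it and the grasp point (between the pads) lies 11 mm behind it; z points along the fingers, y is the direction in which the jaws open and shut (so a half turn about z gives the same grasp; the last joint's range is limited). The gripper opens to 93 mm and grips with 3 to 60 N. Pads are 15 mm wide; open, the fingers measure 128 mm over their backs; the gripper's body (75 mm by 188 mm) begins 65 mm behind the grasp point.
Start: joints at [-1.276, 0.599, -0.003, 1.599, 0.002, 0.943, -0.08], TCP at [263.393, 675.461, 194.718] pointing down, gripper open.
Joint ranges: [-2.57, 2.57], [-0.35, 1.97], [-1.29, 1.29], [0.11, 2.56], [-1.05, 4.19], [0.11, 1.86], [-2.63, 2.63]. Speed limits (rad/s): [2.22, 2.22, 3.01, 3.01, 3.14, 3.14, 3.14].

## Interface

Orientations are given as a unit quaternion [x, y, z, w].
In Python, from bench import get_state, snapshot, calibration, job_done, regions_of, pinpoint gives the robot as it stands. The module is installed in compiled form; this text tells all that it offers.
- The arm moves only by the shell command python3 -m crank 'ROWS' [OPENING] [FORCE]. ROWS is JSON, a list of rows, each a list of 2 entries, a list of its own where there are three numbers: the shift along the tool's x, y, z in mm, then the turn, a rotation vector about the tool's x, y, z in degrees. In form: [[[x, y, z], [wx, wy, wz]], ...]. A call has 1 to 10 rows; each row is the pose to reach, as a shift and turn from the pose measured when the call began, along the tool's axes at that moment; what a row does not reach only later rows make up. A row lasts 1/8 s, in which the tool goes at most 62.5 mm and 10.7 degrees, less where a joint would pass 70% of its speed; a pose out of reach is approached as far as the arm can. A call with a gripper value outside its range is refused whole. OPENING is the finger opening in mm, from 0 to 93, set as the call begins (- or left out, the last holds). The fingers move at their own pace and stop on an object; FORCE is the grip in N (left out, the last holds). Time passes only in rows, so rows that repeat a pose let the fingers close. It gives the time, the measured TCP pose, the force and the opening at its end, in the units of the state.
- get_state(): the state, without advancing time (a new reading comes with each control period).
- snapshot(name): name is "side" or "top" or "wrist"; returns the picture (420x560x3 uint8, blue, green, red); there is no depth.
- calibration(name): a dict with "camera_matrix" (3x3 intrinsics, pixels), "view" (4x4, takes a point from world to camera coordinates); the wrist camera has in their place "tool_from_camera" (4x4, takes a point from camera to tool coordinates, whose origin is the TCP and whose axes are the flange's). Camera axes: x right, y down, z forward; pixel columns grow to the right and rows downward; lengths in mm; the calibration is good to about 2 mm. A picture is of the moment at which its call begins: read the wrist's pose just before it. calibration takes no time and is no camera call.
- job_done(): hands the job in, once; it reports no verdict.
Trained networks look in the newest picture that a camera, given by its name, has taken for a name from the list of things; names that differ only in an ending like _2 or _b are one class to them, and where a whole thing is asked for, a point or a joint stands for the part that bears it (a point fixed in the world has none). Each returns a list of dicts, best first, with "conf" (0 to 1); they miss things now and then, are a little off and sometimes report something else, mostly with a low value. They report only what shows in the picture. A call takes as long as a camera call.
- regions_of(camera, label): "pixels" (420x560 bool, what is visible of it) and "box" ([centre column, centre row, width, height] in pixels, round what is visible of it).
- pinpoint(camera, label): "at" ([row, column] in pixels: a listed point, or the origin of a listed thing).
The state is a dict: "t": time; "qpos": joint angles; "joint_vel": joint speeds; "tau": joint torques, N m; "tcp_pos": TCP position; "ee_rot": TCP orientation; "contact_force": force on the tool from outside, world axes, zero at the start; "ft_torque": the same for the moment, N m; "gripper_width": opening from 0.0 (shut) to 1.0 (fully open).
Only numpy, scipy, OpenCV 4.12 (cv2) and the standard library are available. Lean on these libraries where they do the work, as an engineer would, in place of code of your own. Each camera call takes 0.05 s, during which the arm holds its last target. There are 200 camera calls.

## Task

Lift the slatted wooden sieve by its leaning handle and carry it over the steel bowl with the nuts still in it. Keeping it level, shake it from side to side there until all three walnuts have dropped through into the bowl and only the two mandarins stay in the sieve. Then stand the sieve back on the worktop on its feet, clear of the bowl, and leave the other things where they are.

Things in the scene. Friction and masses are not known exactly. Their poses are not given: they have to be found in the camera images.
- sieve: Pale wooden box sieve, open on top, standing on four corner feet: 139 (x) x 191 (y) mm over its posts, 82 mm high, about 0.2 kg empty. Inside 112 (x) by 164 (y) mm. Its handle is a wide flat board on its -x side. Origin at the centre of its underside (on the worktop when standing); z up, x away from the handle, y to the side.
- sieve_floor (a point): Centre of the sieve's floor, x 0, y 0, z 31 mm in its frame. Three slats run along x at y = -64, 0, 64 mm; two open 40 mm slots between them. Slat tops are shallow troughs (flanks rise 14 degrees, edges at z 34 mm): a nut stays until quick side to side reversals along y (above 2.5 m/s2, e.g. 60 mm strokes of about 0.25 s) roll it over the edge; it then drops through a slot.
- sieve_grip (a point): Grip point: middle of the handle board (14 mm thick, 110 wide in y), 30 mm down from its top edge along the board; in the sieve's frame x -92, y 0, z 123 mm; axes are the sieve's. The board leans back 25 degrees from vertical, away from the pan, its top at x -104, z 150. Pinch its 14 mm thickness, fingers pointing down along the board; its top 60 mm are clear.
- bowl: Plain round steel bowl, fixed on the worktop, 282 mm across the rim, 94 mm high, about 200 mm across its flat bottom, open at the top. Origin at the centre of its underside.
- walnut_0: Walnut, a brown ball 33 mm across with a dark seam, about 12 g; starts on a slat in the rear (handle) half of the sieve. Origin at its centre, axes roll with it.
- walnut_1: Walnut, a brown ball 33 mm across with a dark seam, about 12 g; starts on a slat in the rear (handle) half of the sieve. Origin at its centre, axes roll with it.
- walnut_2: Walnut, a brown ball 33 mm across with a dark seam, about 12 g; starts on a slat in the rear (handle) half of the sieve. Origin at its centre, axes roll with it.
- mandarin_0_center (a point): Centre of a mandarin, a roundish orange fruit about 60 mm across, about 0.1 kg; starts over a slot in the front half of the sieve, too big to pass the slot. It may roll along the slot.
- mandarin_1_center (a point): Centre of a mandarin, a roundish orange fruit about 60 mm across, about 0.1 kg; starts over a slot in the front half of the sieve, too big to pass the slot. It may roll along the slot.
- salt_shaker: Salt shaker, 44 mm across, 90 mm high, a bystander on the far side. Loose. Origin at the centre of its underside.
- wood_peg: Wooden clothes peg, 72 x 15 x 12 mm, lying near the front edge, a bystander. Fixed. Origin at the centre of its underside.
- kitchen_timer: Small green timer on two feet, 64 mm wide, 54 mm high, a bystander on the right. Fixed. Origin at the centre of its underside.
- spice_jar: Spice jar with red lid, 45 mm across, 106 mm high, a bystander on the right. Fixed. Origin at the centre of its underside.
- measuring_scoop: Grey measuring scoop, 165 mm long, 29 mm high, a bystander on the right. Fixed. Origin at the centre of its underside.

How it is judged:
By the outcome, as a careful person would: the job done as asked, in the order asked, and still so for the second after the job is handed in, with the robot touching nothing.
It also fails if it takes over 58 s, if anything falls off the work surface, if the arm or the gripper's body presses on something with over 40 N, if the wrist force passes 120 N, or if a joint passes its speed limit or range.

## Working session

There is one attempt and no reset: what is moved stays moved. The work goes in short steps, Python scripts to look and compute and a shell command to move; the robot and the scene stay as the last step left them, time stands still between calls to the robot, and variables do not carry over. Pictures are saved under pics/ and viewed, about 8 in all and at most 12, crops included, and the job is handed in when it is done.

```bash
mkdir -p pics
cat > h.py <<'E'
import numpy as np, cv2
from bench import *
from scipy.spatial.transform import Rotation as R
def cam(n,s=None):
    c=calibration(n); K=np.array(c["camera_matrix"])
    if "view" in c: V=np.array(c["view"])
    else:
        T=np.eye(4);T[:3,:3]=R.from_quat(s["ee_rot"]).as_matrix();T[:3,3]=s["tcp_pos"]
        V=np.linalg.inv(T@np.array(c["tool_from_camera"]))
    return K,V
def ray(K,V,rc,z):
    d=V[:3,:3].T@np.linalg.inv(K)@np.array([rc[1],rc[0],1.]); o=-V[:3,:3].T@V[:3,3]
    return o+d*(z-o[2])/d[2]
def proj(K,V,p):
    q=K@(V[:3,:3]@np.array(p)+V[:3,3]); return q[1]/q[2],q[0]/q[2]
def tri(obs):
    A=[];b=[]
    for K,V,rc in obs:
        d=V[:3,:3].T@np.linalg.inv(K)@np.array([rc[1],rc[0],1.]);d/=np.linalg.norm(d);o=-V[:3,:3].T@V[:3,3]
        P=np.eye(3)-np.outer(d,d);A.append(P);b.append(P@o)
    return np.linalg.lstsq(np.vstack(A),np.hstack(b),rcond=None)[0]
E
python3 - <<'E'
from h import *
np.set_printoptions(precision=1,suppress=True)
print(get_state())
ims=[]
zs={"sieve":0,"sieve_floor":31,"sieve_grip":123,"bowl":0,"walnut_0":50,"mandarin_0_center":60,"salt_shaker":0,"kitchen_timer":0,"spice_jar":0,"measuring_scoop":0,"wood_peg":0}
for n in("side","top"):
    im=snapshot(n);cv2.imwrite(f"pics/{n}0.png",im)
    K,V=cam(n);print(n,"cam at",-V[:3,:3].T@V[:3,3])
    for l,z in zs.items():
        for d in pinpoint(n,l)[:4]: 
            if d["conf"]>.2: print(n,l,round(d["conf"],2),np.array(d["at"]),ray(K,V,d["at"],z))
E
```

```text
{'t': 0.0, 'qpos': array([-1.3,  0.6, -0. ,  1.6,  0. ,  0.9, -0.1]), 'joint_vel': array([ 0.,  0.,  0.,  0., -0.,  0., -0.]), 'tau': array([ -0. , -76.5,   1.5, -25.2,  -0.1,   0. ,   0. ]), 'tcp_pos': array([263.2, 675. , 193.9]), 'ee_rot': array([ 0.2,  1. , -0. , -0. ]), 'contact_force': array([-0.7, -0.2,  0.4]), 'ft_torque': array([-0.,  0.,  0.]), 'gripper_width': 0.9963179231730921}
side cam at [ -57.2  -15.6 1233.7]
side sieve 0.9 [226.2 277.4] [567.6  95.8   0. ]
side sieve_floor 0.85 [224.5 278.2] [557.6  91.7  31. ]
side sieve_grip 0.79 [224.7 305.4] [521.1  13.2 123. ]
side sieve_grip 0.58 [289.3 433.1] [ 394.5 -316.4  123. ]
side bowl 0.92 [232.3 163.7] [497.  415.9   0. ]
side bowl 0.73 [292.  433.6] [ 437. -351.    0.]
side walnut_0 0.43 [210.  297.2] [601.9  44.2  50. ]
side walnut_0 0.43 [242.3 267.9] [489.5 109.   50. ]
side walnut_0 0.41 [226.9 281.2] [541.8  80.6  50. ]
side mandarin_0_center 0.9 [205.6 277.6] [601.8 100.4  60. ]
side salt_shaker 0.75 [180.4 219.9] [695.5 294.9   0. ]
side kitchen_timer 0.81 [274.7 365.3] [ 457.8 -166.2    0. ]
side spice_jar 0.6
[... 352 characters left out ...]
 sieve 0.93 [205.3 267.8] [564.9 109.1   0. ]
top sieve_floor 0.91 [208.6 270.7] [552.6  99.   31. ]
top sieve_grip 0.72 [223.3 294.7] [504.9  24.8 123. ]
top bowl 0.91 [228.4 176.8] [483.  405.4   0. ]
top walnut_0 0.57 [196.2 292.2] [592.5  31.1  50. ]
top walnut_0 0.54 [228.1 271.5] [489.7  94.9  50. ]
top walnut_0 0.51 [210.9 281.4] [544.9  64.6  50. ]
top mandarin_0_center 0.73 [191.4 272.9] [605.7  92.9  60. ]
top salt_shaker 0.65 [166.7 210.7] [688.9 300.6   0. ]
top kitchen_timer 0.51 [240.2 352.5] [ 455.7 -171.6    0. ]
top spice_jar 0.55 [221.1 369.8] [ 519.6 -228.1    0. ]
top measuring_scoop 0.9 [246.8 407.8] [ 437.6 -354.     0. ]
top wood_peg 0.63 [245.5 220.5] [430. 261.   0.]
```

View pics/top0.png

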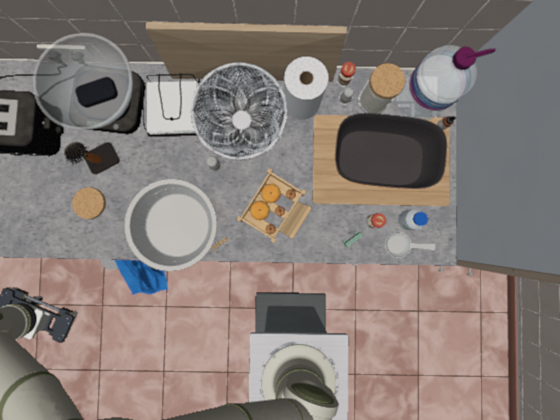

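View pics/side0.png

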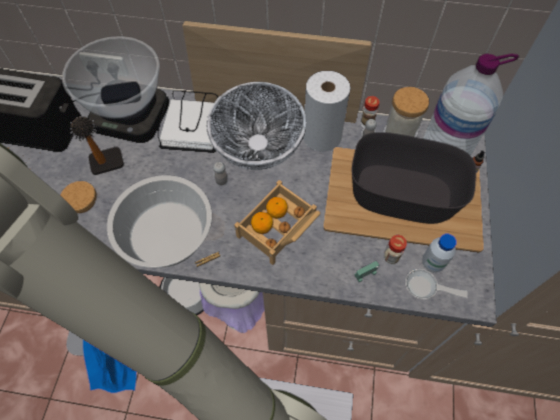

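```bash
cat >> h.py <<'E'
from scipy.optimize import least_squares
def sv(p,l): # sieve-frame point to world
    c,s=np.cos(p[2]),np.sin(p[2]); return np.array([p[0]+c*l[0]-s*l[1],p[1]+s*l[0]+c*l[1],l[2]])
PT={"sieve":(0,0,0),"sieve_floor":(0,0,31),"sieve_grip":(-92,0,123)}
def fit(obs,p0): # obs: (K,V,rc,label)
    f=lambda p:np.concatenate([np.array(proj(K,V,sv(p,PT[l])))-rc for K,V,rc,l in obs])
    r=least_squares(f,p0,x_scale=[100,100,1],loss="soft_l1"); return r.x,r.fun
def goal(p,back): # tool pose for grasp; back mm behind grasp along fingers
    a=np.radians(25);c,s=np.cos(a),np.sin(a)
    L=np.array([[0,c,s],[1,0,0],[0,s,-c]]); Rg=R.from_euler("z",p[2]).as_matrix()@L
    return sv(p,(-92,0,123))+Rg[:,2]*(11-back), Rg
def shift(s,pos,Rg):
    Rc=R.from_quat(s["ee_rot"]).as_matrix()
    return Rc.T@(pos-s["tcp_pos"]), np.degrees(R.from_matrix(Rc.T@Rg).as_rotvec())
E
python3 - <<'E'
from h import *
np.set_printoptions(precision=1,suppress=True)
T,S=cam("top"),cam("side")
obs=[(*T,(205.3,267.8),"sieve"),(*T,(208.6,270.7),"sieve_floor"),(*T,(223.3,294.7),"sieve_grip"),
(*S,(226.2,277.4),"sieve"),(*S,(224.5,278.2),"sieve_floor"),(*S,(224.7,305.4),"sieve_grip")]
p,r=fit(obs,[565,102,1.]);print(p,np.degrees(p[2]),r)
print("bowl",ray(*T,(228.4,176.8),0))
s=get_state()
for b in(150,120,0): print(b,goal(p,b)[0],*shift(s,*goal(p,b)))
print(R.from_quat(s["ee_rot"]).as_matrix())
E
```

```text
[561.9  96.9   1. ] 59.81540135400451 [ 1.   3.7 -2.9  0.7 -3.5  2.5  1.7 -0.7 -1.6 -1.6  1.6 -1.9]
bowl [483.  405.4   0. ]
150 [486.1 -33.4 249. ] [-465.  -579.6  -54.2] [-24.9  -1.9   8.7]
120 [492.4 -22.5 221.8] [-466.9 -567.   -27. ] [-24.9  -1.9   8.7]
0 [517.9  21.4 113. ] [-474.7 -516.9   81.7] [-24.9  -1.9   8.7]
[[-0.9  0.4  0. ]
 [ 0.4  0.9 -0. ]
 [-0.   0.  -1. ]]
```

```bash
python3 -m crank '[[[-20,-25,-10],[0,0,0]],[[-58,-72,-20],[0,0,0]],[[-96,-120,-30],[-2,0,1]],[[-134,-167,-40],[-5,0,2]],[[-172,-215,-50],[-8,0,3]],[[-210,-262,-54],[-11,-1,4]],[[-248,-310,-54],[-14,-1,5]],[[-286,-357,-54],[-17,-1,6]],[[-324,-405,-54],[-20,-2,7]],[[-350,-440,-54],[-23,-2,8]]]' 50
python3 - <<'E'
from h import *
np.set_printoptions(precision=1,suppress=True)
s=get_state(); p=[561.9,96.9,1.044]
print(s["qpos"],*shift(s,*goal(p,150)))
E
```

```text
t: 2.45
tcp_pos: [428.2, 143.6, 249.1]
ee_rot: [0.248, 0.949, 0.189, 0.053]
contact_force: [0.4, 0.2, 0.1]
gripper_width: 0.538
[-0.2  0.1  0.   2.3 -0.6  0.5  1.4] [-137.3 -116.5  -47.4] [-2.3  0.   0.9]
```

```bash
python3 -m crank '[[[-45,-38,-16],[-1,0,0]],[[-90,-76,-32],[-2,0,1]],[[-125,-105,-43],[-2.3,0,1]],[[-137,-116,-47],[-2.3,0,1]],[[-137,-116,-47],[-2.3,0,1]]]'
python3 - <<'E'
from h import *
np.set_printoptions(precision=1,suppress=True)
s=get_state(); im=snapshot("wrist");cv2.imwrite("pics/w1.png",im); W=cam("wrist",s)
T,S=cam("top"),cam("side")
obs=[(*T,(205.3,267.8),"sieve"),(*T,(208.6,270.7),"sieve_floor"),(*T,(223.3,294.7),"sieve_grip"),
(*S,(226.2,277.4),"sieve"),(*S,(224.5,278.2),"sieve_floor"),(*S,(224.7,305.4),"sieve_grip")]
for l in PT:
    for d in pinpoint("wrist",l)[:2]:
        print(l,d["conf"],d["at"],ray(*W,d["at"],PT[l][2]))
        if d["conf"]>.5: obs+= [(*W,d["at"],l)]
for d in pinpoint("wrist","walnut_0"): print("w",d["conf"],d["at"],ray(*W,d["at"],48))
p,r=fit(obs,[565,102,1.]);print(p,np.degrees(p[2]),r)
p,r=fit(obs[6:],p);print(p,np.degrees(p[2]),r)
for x in [(-98,55,137),(-98,-55,137),(-104,55,150),(-104,-55,150)]: print(proj(*W,sv(p,x)))
print(s["qpos"],*shift(s,*goal(p,0)))
E
```

```text
t: 3.08
tcp_pos: [486.3, -33.1, 248.6]
ee_rot: [0.256, 0.942, 0.209, 0.056]
contact_force: [-0.5, 0.5, -0.5]
gripper_width: 0.537
sieve 0.71 [177.1, 298.9] [566.1  95.9   0. ]
sieve_floor 0.73 [183.8, 294.6] [557.1  74.   31. ]
sieve_floor 0.56 [176.4, 309.8] [561.4  98.2  31. ]
sieve_grip 0.95 [195.4, 275.4] [515.   16.9 123. ]
w 0.83 [127.0, 290.5] [486.2  97.3  48. ]
w 0.78 [181.3, 295.0] [547.2  69.9  48. ]
w 0.58 [233.2, 292.2] [604.7  32.7  48. ]
[564.3  95.1   1. ] 57.77853649228534 [ 0.3  4.3 -3.6  1.3 -3.4  2.6  1.   0.1 -2.2 -0.8  1.7 -1.8 -0.7 -1.
 -4.4 14.4  3.  -0.8  0.   0.4]
[565.1  94.5   1. ] 57.182541261518054 [-0.  -1.1 -3.7 14.2  3.7 -1.   0.   0.3]
(np.float64(139.13773546895422), np.float64(278.52324242671705))
(np.float64(253.05270202964388), np.float64(273.99962100611486))
(np.float64(139.4636708656857), np.float64(278.69631743272936))
(np.float64(258.3326427646678), np.float64(273.96117595022446))
[ 0.1  0.2  0.1  2.2 -0.7  0.7  1.9] [  0.2  -0.4 149.4] [-0.1 -1.1  2.2]
```

View pics/w1.png

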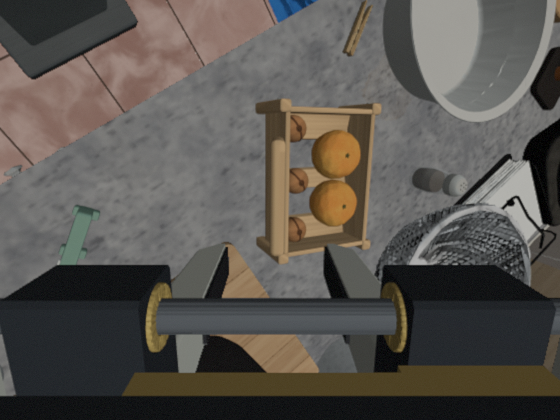

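Run:
```python
from h import *
im=cv2.imread("pics/w1.png")[80:280,220:420]; cv2.imwrite("pics/w1c.png",cv2.resize(im,(600,600),interpolation=cv2.INTER_CUBIC))
W=cam("wrist",get_state()); p=[564.5,95,np.radians(57.5)]
for x in [(-104,55,150),(-104,-55,150),(-92,0,123),(-66,91,82),(-66,-91,82),(66,91,82),(66,-91,82)]: r,c=proj(*W,sv(p,x)); print(x,r,c,"crop",(c-220)*3,(r-80)*3)
```

```text
(-104, 55, 150) 141.20054352746905 277.0326892177055 crop 171.09806765311657 183.60163058240715
(-104, -55, 150) 259.87530887335254 272.6053265617764 crop 157.81597968532918 539.6259266200576
(-92, 0, 123) 196.89072534481124 274.3037935728308 crop 162.91138071849235 350.67217603443373
(-66, 91, 82) 105.14584562206711 283.4329267294116 crop 190.29878018823473 75.43753686620134
(-66, -91, 82) 264.3427335965166 276.9655681946348 crop 170.89670458390435 553.0282007895498
(66, 91, 82) 112.41924566981955 379.309926753982 crop 477.92978026194595 97.25773700945864
(66, -91, 82) 251.76001025401405 364.81074370890616 crop 434.4322311267185 515.2800307620421
```

View pics/w1c.png

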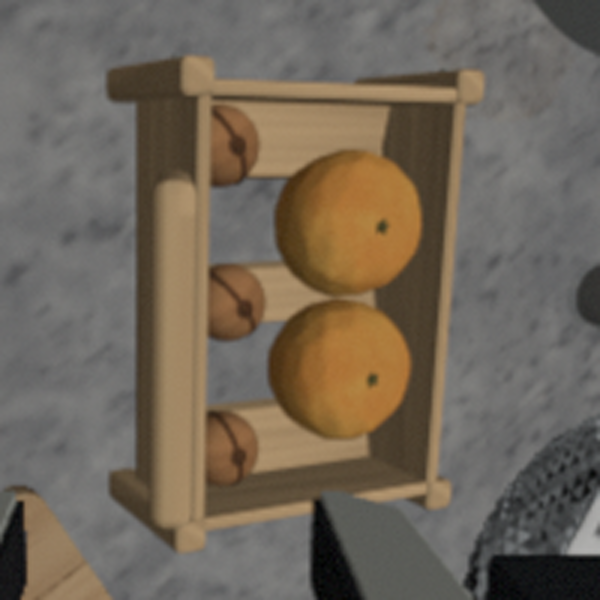

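Run:
```python
from h import *
np.set_printoptions(precision=1,suppress=True)
s=get_state();W=cam("wrist",s)
PT.update(a=(-104,55,150),b=(-104,-55,150),c=(-63,89,82),d=(-63,-89,82),e=(63,89,82),f=(63,-89,82))
o={"a":(175,176),"b":(173,527),"c":(197,75),"d":(188,535),"e":(470,85),"f":(438,492)}
obs=[(*W,(80+r/3,220+c/3),l) for l,(c,r) in o.items()]
p,r=fit(obs,[564,95,1.]);print(p,np.degrees(p[2]),r)
print(*shift(s,*goal(p,0)))
```

```text
[561.1 100.    1. ] 59.207200541476766 [-0.3 -0.3  1.2 -1.  -1.3  0.2  0.7  0.6 -0.7  1.1  1.   0.7]
[  1.6   0.5 150.2] [-0.  -0.3  0.6]
```

```bash
python3 -m crank '[[[0,0,25],[0,0,0]],[[1,0,60],[0,0,0.5]],[[1.5,0.5,95],[0,-0.3,0.6]],[[1.5,0.5,125],[0,-0.3,0.6]],[[1.5,0.5,142],[0,-0.3,0.6]],[[1.5,0.5,150],[0,-0.3,0.6]],[[1.5,0.5,150],[0,-0.3,0.6]]]'
python3 -m crank '[[[0,0,0],[0,0,0]],[[0,0,0],[0,0,0]],[[0,0,0],[0,0,0]],[[0,0,0],[0,0,0]],[[0,0,0],[0,0,0]],[[0,0,0],[0,0,0]]]' 5 45
python3 - <<'E'
from h import *
np.set_printoptions(precision=2,suppress=True)
s=get_state();Rc=R.from_quat(s["ee_rot"]).as_matrix()
print(s["gripper_width"]*93,Rc, "up100 in tool",Rc.T@[0,0,100.], s["contact_force"],s["ft_torque"])
cv2.imwrite("pics/w2.png",snapshot("wrist"))
E
```

```text
t: 4.2
tcp_pos: [516.0, 25.8, 113.0]
ee_rot: [0.259, 0.941, 0.209, 0.057]
contact_force: [0.1, -0.9, 0.4]
gripper_width: 0.534
t: 4.95
tcp_pos: [516.0, 25.6, 112.8]
ee_rot: [0.259, 0.941, 0.209, 0.057]
contact_force: [-0.6, -2.0, -1.3]
gripper_width: 0.144
13.401746594887396 [[-0.86  0.46  0.22]
 [ 0.51  0.78  0.36]
 [ 0.    0.42 -0.91]] up100 in tool [  0.12  42.23 -90.65] [-0.62 -2.04 -1.27] [-0.72  0.31 -0.02]
```

View pics/w2.png

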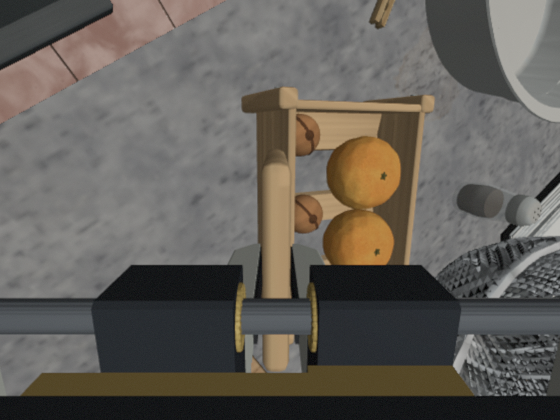

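The board (cols 262–288, rows 155–370) is between the pads; nuts and mandarins are in place. Lifting gently.

```bash
python3 -m crank '[[[0,2,-5],[0,0,0]],[[0,6,-14],[0,0,0]],[[0,13,-27],[0,0,0]],[[0,21,-45],[0,0,0]],[[0,30,-65],[0,0,0]],[[0,40,-85],[0,0,0]],[[0,47,-101],[0,0,0]],[[0,51,-110],[0,0,0]],[[0,53,-114],[0,0,0]],[[0,53,-114],[0,0,0]]]'
python3 - <<'E'
from h import *
np.set_printoptions(precision=2,suppress=True)
cv2.imwrite("pics/s3.png",snapshot("side")[100:300,80:380].repeat(2,0).repeat(2,1))
s=get_state();Rc=R.from_quat(s["ee_rot"]).as_matrix()
print(s["gripper_width"]*93,s["qpos"],s["contact_force"],s["ft_torque"])
for n in("side","top"):
    if n=="top": snapshot(n)
    for d in pinpoint(n,"bowl")[:1]: print(n,d["at"],ray(*cam(n),d["at"],0),d["conf"])
    b=regions_of(n,"bowl")[0];m=b["pixels"].astype(np.uint8);print(b["box"],b["conf"])
    if n=="top":
        c=max(cv2.findContours(m,0,2)[0],key=cv2.contourArea);e=cv2.fitEllipse(cv2.convexHull(c));print(e,ray(*cam(n),e[0][::-1],94))
E
```

```text
t: 6.25
tcp_pos: [515.8, 25.5, 238.4]
ee_rot: [0.259, 0.941, 0.209, 0.057]
contact_force: [-0.1, 0.3, -4.2]
gripper_width: 0.147
13.653527491696757 [ 0.12  0.26 -0.01  2.19 -0.71  0.63  1.72] [ 0.06  0.68 -4.91] [-1.18  0.67 -0.01]
side [232.4, 164.5] [497.02 413.58   0.  ] 0.86
[159.9, 219.8, 105.4, 91.3] 0.84
top [227.9, 178.9] [484.79 398.61   0.  ] 0.56
[170.0, 225.1, 90.8, 90.5] 0.89
((170.07810974121094, 224.4616241455078), (91.3594741821289, 92.36898040771484), 42.393856048583984) [494.35 405.33  94.  ]
```

View pics/s3.png

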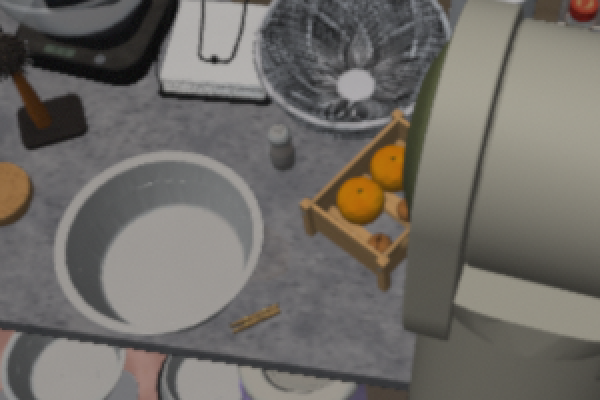

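Level, all contents inside. Carrying in two gentle halves.

```bash
for i in 1; do python3 -m crank '[[[2.6,2.8,1.3],[0,0,0]],[[9,9.8,4.5],[0,0,0]],[[20.5,22,10.3],[0,0,0]],[[36,39,18],[0,0,0]],[[54,58.6,27],[0,0,0]],[[72,78,36],[0,0,0]],[[87,95,43.7],[0,0,0]],[[98.5,107.5,49.4],[0,0,0]],[[105,114.5,52.6],[0,0,0]],[[108,118,54.2],[0,0,0]]]'; done
python3 -m crank '[[[2.6,2.8,1.3],[0,0,0]],[[9,9.8,4.5],[0,0,0]],[[20.5,22,10.3],[0,0,0]],[[36,39,18],[0,0,0]],[[54,58.6,27],[0,0,0]],[[72,78,36],[0,0,0]],[[87,95,43.7],[0,0,0]],[[98.5,107.5,49.4],[0,0,0]],[[105,114.5,52.6],[0,0,0]],[[108,118,54.2],[0,0,0]]]'
python3 - <<'E'
from h import *
np.set_printoptions(precision=2,suppress=True)
cv2.imwrite("pics/t4.png",np.hstack([cv2.resize(snapshot(n)[130:300,80:280],None,fx=2,fy=2) for n in("side","top")]))
s=get_state();Rc=R.from_quat(s["ee_rot"]).as_matrix()
print(s["gripper_width"]*93,s["qpos"],s["contact_force"],s["ft_torque"],Rc)
E
```

```text
t: 7.8
tcp_pos: [488.9, 193.2, 239.0]
ee_rot: [0.259, 0.941, 0.209, 0.056]
contact_force: [0.5, 0.4, -4.7]
gripper_width: 0.148
t: 9.05
tcp_pos: [462.1, 360.3, 239.7]
ee_rot: [0.259, 0.942, 0.209, 0.056]
contact_force: [0.4, -0.3, -4.3]
gripper_width: 0.143
13.599552013275739 [-0.67  0.25  0.01  2.2  -0.52  0.32  0.84] [-0.02 -1.27 -3.82] [-1.24  0.63 -0.09] [[-0.86  0.46  0.21]
 [ 0.51  0.78  0.36]
 [ 0.    0.42 -0.91]]
```

View pics/t4.png

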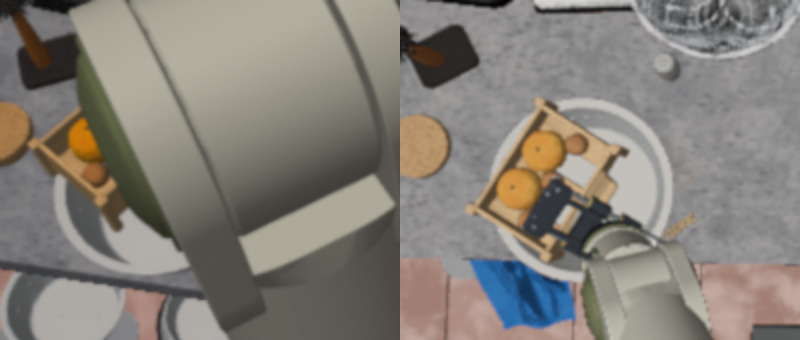

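```bash
python3 -m crank '[[[30,0,0],[0,0,0]],[[0,0,0],[0,0,0]],[[-30,0,0],[0,0,0]],[[0,0,0],[0,0,0]],[[30,0,0],[0,0,0]],[[0,0,0],[0,0,0]],[[-30,0,0],[0,0,0]],[[0,0,0],[0,0,0]],[[0,0,0],[0,0,0]],[[0,0,0],[0,0,0]]]' - 60
python3 - <<'E'
from h import *
np.set_printoptions(precision=2,suppress=True)
ims=[]
for n in("wrist","top"):
    im=snapshot(n);ims.append(im)
    print(n,[(round(d["conf"],2),d["at"]) for d in pinpoint(n,"walnut_0")],[(round(d["conf"],2),d["at"]) for d in pinpoint(n,"mandarin_0_center")])
cv2.imwrite("pics/t5.png",np.hstack([cv2.resize(ims[0][40:300,200:480],None,fx=1.4,fy=1.4)[:360],cv2.resize(ims[1][150:294,100:250],None,fx=2.5,fy=2.5)[:360]]))
E
```

```text
t: 10.4
tcp_pos: [462.6, 359.5, 239.9]
ee_rot: [0.259, 0.941, 0.209, 0.056]
contact_force: [-0.3, 0.3, -3.5]
gripper_width: 0.145
wrist [(0.8, [211.6, 237.9]), (0.72, [155.9, 236.6]), (0.6, [186.6, 230.4]), (0.34, [243.5, 356.1])] [(0.79, [243.5, 354.4])]
top [(0.58, [203.7, 154.5])] [(0.82, [201.9, 154.4])]
```

View pics/t5.png

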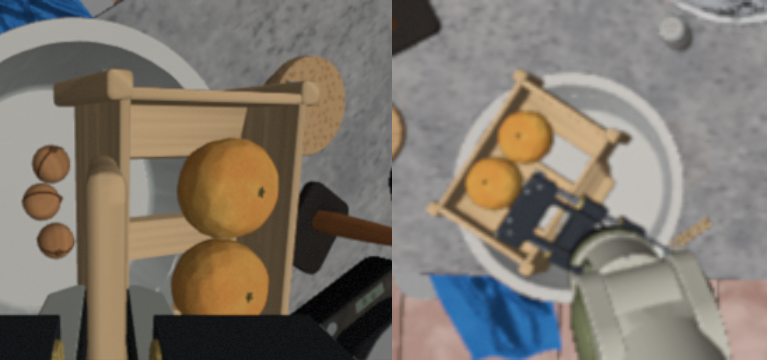

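All three walnuts lie in the bowl and both mandarins are in the sieve. Carrying it back the same way (tool −x,−y,−z), then lowering.

```bash
python3 -m crank '[[[-2.6,-2.8,-1.3],[0,0,0]],[[-9,-9.8,-4.5],[0,0,0]],[[-20.5,-22,-10.3],[0,0,0]],[[-36,-39,-18],[0,0,0]],[[-54,-58.6,-27],[0,0,0]],[[-72,-78,-36],[0,0,0]],[[-87,-95,-43.7],[0,0,0]],[[-98.5,-107.5,-49.4],[0,0,0]],[[-105,-114.5,-52.6],[0,0,0]],[[-108,-118,-54.2],[0,0,0]]]'
python3 -m crank '[[[-2.6,-2.8,-1.3],[0,0,0]],[[-9,-9.8,-4.5],[0,0,0]],[[-20.5,-22,-10.3],[0,0,0]],[[-36,-39,-18],[0,0,0]],[[-54,-58.6,-27],[0,0,0]],[[-72,-78,-36],[0,0,0]],[[-87,-95,-43.7],[0,0,0]],[[-98.5,-107.5,-49.4],[0,0,0]],[[-105,-114.5,-52.6],[0,0,0]],[[-108,-118,-54.2],[0,0,0]]]'
python3 -m crank '[[[0,-2,5],[0,0,0]],[[0,-6,14],[0,0,0]],[[0,-13,27],[0,0,0]],[[0,-21,45],[0,0,0]],[[0,-30,65],[0,0,0]],[[0,-40,85],[0,0,0]],[[0,-46,98],[0,0,0]],[[0,-48,104],[0,0,0]],[[0,-49,106],[0,0,0]],[[0,-49,106],[0,0,0]]]'
```

```text
t: 11.95
tcp_pos: [489.3, 192.3, 239.0]
ee_rot: [0.259, 0.941, 0.209, 0.056]
contact_force: [0.1, -0.4, -4.2]
gripper_width: 0.145
t: 13.2
tcp_pos: [515.8, 25.3, 238.1]
ee_rot: [0.259, 0.941, 0.209, 0.056]
contact_force: [-0.4, 0.2, -4.1]
gripper_width: 0.146
t: 14.45
tcp_pos: [515.9, 25.7, 121.5]
ee_rot: [0.259, 0.941, 0.209, 0.057]
contact_force: [0.1, -0.5, -3.8]
gripper_width: 0.147
```

Grasp was at z 112.8; about 8.7 mm remain.

```bash
python3 -m crank '[[[0,-0.8,2],[0,0,0]],[[0,-1.7,4],[0,0,0]],[[0,-2.5,5.5],[0,0,0]],[[0,-3,6.8],[0,0,0]],[[0,-3.4,7.5],[0,0,0]],[[0,-3.6,7.9],[0,0,0]],[[0,-3.6,7.9],[0,0,0]]]'
```

```text
t: 15.32
tcp_pos: [516.5, 25.2, 113.1]
ee_rot: [0.26, 0.941, 0.209, 0.057]
contact_force: [-0.3, -5.4, 3.7]
gripper_width: 0.145
```

```bash
python3 -m crank '[[[0,0,0],[0,0,0]],[[0,0,0],[0,0,0]],[[0,0,0],[0,0,0]],[[0,0,0],[0,0,0]]]' 45
python3 -m crank '[[[0,0,-10],[0,0,0]],[[0,0,-30],[0,0,0]],[[0,0,-60],[0,0,0]],[[0,0,-95],[0,0,0]],[[0,0,-130],[0,0,0]],[[0,0,-150],[0,0,0]],[[0,0,-150],[0,0,0]],[[0,0,-150],[0,0,0]]]'
python3 - <<'E'
from h import *
w=snapshot("wrist");t=snapshot("top")
cv2.imwrite("pics/t6.png",np.hstack([cv2.resize(w[60:290,200:560],(560,360)),cv2.resize(t[150:294,120:216],(240,360))]))
E
```

```text
t: 15.82
tcp_pos: [516.4, 25.4, 113.1]
ee_rot: [0.26, 0.941, 0.209, 0.057]
contact_force: [-0.1, -0.9, -0.0]
gripper_width: 0.476
t: 16.82
tcp_pos: [483.7, -28.7, 248.7]
ee_rot: [0.259, 0.941, 0.209, 0.057]
contact_force: [-0.1, -1.0, 0.0]
gripper_width: 0.482
```

View pics/t6.png

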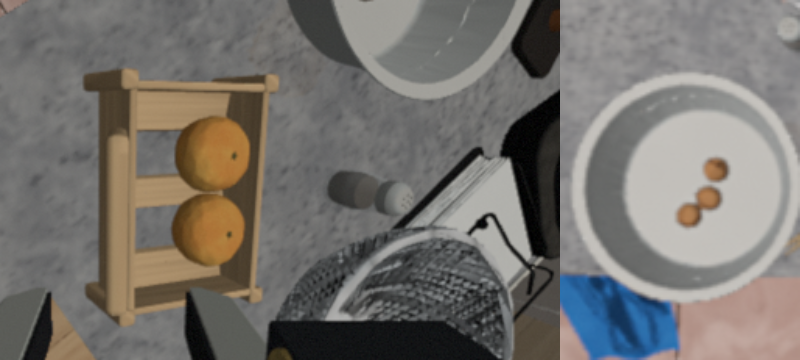

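The sieve stands on its feet, holding only the two mandarins. All three walnuts are on the bowl's bottom, the salt shaker is upright, and the gripper is free.

```bash
python3 -c "from bench import *; print(job_done())"
```

```text
the job is handed in; nothing more can be done
None
```

I gripped the sieve by its leaning handle, carried it level over the bowl and shook it from side to side. All three walnuts dropped through into the bowl. I then set the sieve back down close to where it had stood and handed the job in just under 17 s after the start.

- **Last pictures:** the wrist view shows the sieve on its feet, well clear of the bowl, with only the two mandarins in it. The top view shows the three walnuts lying on the bowl's bottom.
- **Release:** the gripper was open and about 150 mm back from the handle, with the force reading at roughly 1 N or less.
- **Other things:** the salt shaker is still standing and looked unmoved. I did not measure the other bystanders again; the arm stayed above or away from them.
- **Disagreements:** the networks' first sieve grip points differed by about 20 mm between the top and side cameras, and one wrist floor point was 14 pixels off. I fitted the pose to the sieve's posts and board edge in the wrist picture instead, with residuals under 1.5 pixels. No other check failed.

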